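Lock a keyed reagent vial into its bayonet dock

ROBOT

A 6-joint arm with a two-finger parallel gripper is mounted at the origin on a cart in front of the work surface, level with it; the furniture and walls round the work are solid. World frame = base frame: x ahead of the robot, y to its left, z up, the work surface at z = 0. Lengths are in m, angles in rad, forces in N, time in s.
With the tool pointing down it reaches from about 0.4 to 0.825 m from the base axis. Payload 7 kg.
Tool frame: the origin (TCP) lies between the finger pads; the fingertips stand arm.nose_length ahead of it and the grasp point (between the pads) is the TCP (arm.nose_length is the distance from the TCP to the fingertips, in m); x points along the fingers, z is the direction in which the jaws open and shut, and the axes are right-handed (so a half turn about x gives the same grasp; the last joint's range is limited). The gripper opens to 88 mm and grips with 3 to 60 N. Pads are 19 mm wide; open, the fingers measure 130 mm over their backs; the gripper's body (78 mm by 193 mm) begins 47 mm behind the grasp point.
Start: joints at [-1.03, 0.359, 0.012, 0, -1.224, -0.288], TCP at [0.169, -0.654, 0.246] pointing down, gripper open.
Joint ranges: [-3.07, 3.07], [-1.43, 2.12], [-1.02, 1.25], [-3.03, 1.67], [-3.05, -0], [-3.03, 3.03]. Speed limits (rad/s): [2.39, 2.39, 3.01, 3.14, 3.14, 3.14].

INTERFACE

Orientations are given as [roll, pitch, yaw] about the fixed x, y, z axes, in that order (R = Rz(yaw) Ry(pitch) Rx(roll)).
In Python, from station import arm, viewer, spotter gives the robot as it stands.
- The arm moves only by the shell command python3 -m handwheel 'ROWS' [FORCE]. ROWS is a JSON object of lists of equal length, an entry for each row: "gripper": the gripper command: -1 is shut, 1 is fully open, values between are in proportion; "travel": the shift along the world's x, y, z each as a share of 500 mm, from -1 to 1, a list of three; "spin": the turn about the world's z as a share of 45 degrees, from -1 to 1. A call has 1 to 20 rows; each row is the pose to reach, as a shift and turn from the pose commanded when the call began; what a row does not reach only later rows make up. A row lasts 1/10 s, in which the tool goes at most 50 mm and 8.59 degrees, less where a joint would pass 70% of its speed; a pose out of reach is approached as far as the arm can. A call with a number of a shift or a turn outside -1 to 1 is refused whole. A call with a gripper value outside its range is refused whole. The fingers move at their own pace and stop on an object; FORCE is the grip in N (left out, the last holds). Time passes only in rows, so rows that repeat a pose let the fingers close. It gives the time, the measured TCP pose, the force and the opening at its end, in the units of the state.
- arm.get_state(): the state, without advancing time (a new reading comes with each control period).
- viewer.grab_frame(name): name is "scene" or "side" or "wrist"; returns a dict with "pixels" (400x640x3 uint8, blue, green, red), "fx", "fy", "cx", "cy" (pixels), "k1" (the pictures are not rectified: a ray, as slopes to the right and down, at radius r is drawn at 1 + k1 r^2 times it, then the intrinsics apply), "eye" and "attitude" of the camera in the world. Camera axes: x right, y down, z forward; pixel columns grow to the right and rows downward; lengths in m; the calibration is good to about 2 mm. A picture is of the moment at which its call begins. There is no depth.
- arm.job_done(): hands the job in, once; it reports no verdict.
Trained networks look in the newest picture that a camera, given by its name, has taken for a name from the list of things; names that differ only in an ending like _2 or _b are one class to them, and where a whole thing is asked for, a point or a joint stands for the part that bears it (a point fixed in the world has none). Each returns a list of dicts, best first, with "conf" (0 to 1); they miss things now and then, are a little off and sometimes report something else, mostly with a low value. They report only what shows in the picture. A call takes as long as a camera call.
- spotter.spot_in(camera, label): "rect" ([left, top, right, bottom] in pixels, round what is visible of it).
- spotter.tip_of(camera, label): "at" ([column, row] in pixels: a listed point, or the origin of a listed thing).
The state is a dict: "t": time; "q": joint angles; "qd": joint speeds; "joint_efforts": joint torques, N m; "eef_pos": TCP position; "ee_rot": TCP orientation; "force": force on the tool from outside, world axes, zero at the start; "moment": the same for the moment, N m; "width": finger opening in m.
Only numpy, scipy, OpenCV 4.12 (cv2) and the standard library are available. Lean on these libraries where they do the work, as an engineer would, in place of code of your own. Each camera call takes 0.05 s, during which the arm holds its last target.

TASK

Load the reagent vial that has the two-lugged grey foot into the empty round dock of the small reagent module: turn it so that its wide lug matches the wide notch and its narrow lug the narrow notch, lower it fully home, then twist it a quarter turn clockwise (seen from above) so that both lugs are caught under the rim, and let go. Keep the vial upright, and leave the plain vial and the specimen cups where they stand.

Things in the scene. Friction and masses are not known exactly. Their poses are not given: they have to be found in the camera images.
- vial: Loose clear vial (bluish filling), 32 mm in diameter, white screw cap, fixed on a grey round foot (34 mm in diameter, 15 mm high) with two lugs; 90 mm tall in all, about 0.09 kg. Origin: centre of the foot's underside; z up along the vial; wide lug along its -x, narrow lug along its +x. The glass is straight and can be gripped from any side, best 40 to 60 mm above the underside.
- wide_lug (a point): Outer end of the vial's wide lug: 25 mm from the vial's axis along its -x, 3 mm above the underside. The lug is 16 mm wide and 6 mm high, level with the underside.
- narrow_lug (a point): Outer end of the vial's narrow lug: 25 mm from the vial's axis along its +x, 3 mm above the underside. The lug is 8 mm wide and 6 mm high, level with the underside.
- dock: Reagent module, fixed: white base 125 x 100 mm, 12 mm high, with a round grey dock 74 mm in diameter (top 27.5 mm above the worktop) and, 43 to 73 mm from the dock's axis on its +x side, a low white console 41 mm high. Origin: on the worktop under the dock's axis; z up. Wide notch along its -x, narrow notch along its +x: with vial and dock at the same yaw, lugs match notches.
- dock_floor (a point): Centre of the dock's floor, on which the vial's underside comes to stand, 14 mm above the worktop; axes as the dock's. The space for the lugs between floor and rim is 8.5 mm high. On the floor the vial can turn only clockwise seen from above: 90 degrees to the locked place and 5 to 10 degrees more to a stop.
- wide_notch (a point): Top of the dock's rim at the wide notch: 24 mm from the axis along the dock's -x, 27.5 mm above the worktop; a black bar lies beside it on the base. Rim: aluminium, 5 mm thick, round opening 37 mm in diameter, slight chamfer. The wide notch is 20 mm wide, the narrow one opposite 12 mm; both reach 27 mm from the axis.
- locked_place (a point): Where the end of the wide lug comes to lie when the vial is locked: 25 mm from the dock's axis along the dock's +y, 3 mm above the dock's floor, hidden under the rim; a black dot lies beside it on the base.
- plain_vial: Bystander: loose vial of the same glass and white cap, 32 mm in diameter and 75 mm tall, without any foot. Origin: centre of its underside.
- cup_small: Bystander: loose small specimen cup with a screw lid, 41 mm in diameter, 39 mm tall, behind the vials. Origin: centre of its underside.
- cup_c: Bystander: loose specimen cup with a screw lid, 62 mm in diameter, 65 mm tall, on the right. Origin: centre of its underside.

How it is judged:
By the outcome, as a careful person would: the job done as asked, in the order asked, and still so for the second after the job is handed in, with the robot touching nothing.
It also fails if it takes over 43 s, if anything falls off the work surface, if the arm or the gripper's body presses on something with over 40 N, if the wrist force passes 120 N, or if a joint passes its speed limit or range.

## Working session

There is one attempt and no reset: what is moved stays moved. The work goes in short steps, Python scripts to look and compute and a shell command to move; the robot and the scene stay as the last step left them, time stands still between calls to the robot, and variables do not carry over. Pictures are saved under pics/ and viewed, and the job is handed in when it is done.

```bash
ls; mkdir -p pics; cat > h.py <<'E'
import numpy as np, cv2
from station import arm, viewer, spotter
from scipy.spatial.transform import Rotation as R
def att(f):
    a=np.array(f["attitude"],float)
    if a.shape==(3,3): return a
    if a.size==4: return R.from_quat(a).as_matrix()
    return R.from_euler('xyz',a).as_matrix()
def ray(f,px):
    u=(px[0]-f["cx"])/f["fx"]; v=(px[1]-f["cy"])/f["fy"]
    rd=np.hypot(u,v); r=rd
    for _ in range(30): r=rd/(1+f["k1"]*r*r)
    s=r/rd if rd>0 else 1
    return np.array(f["eye"],float), att(f)@np.array([u*s,v*s,1])
def onz(f,px,z):
    e,d=ray(f,px); return e+d*(z-e[2])/d[2]
def proj(f,P):
    c=att(f).T@(np.array(P,float)-np.array(f["eye"])); u,v=c[0]/c[2],c[1]/c[2]
    k=1+f["k1"]*(u*u+v*v); return np.array([f["cx"]+f["fx"]*u*k,f["cy"]+f["fy"]*v*k])
def tri(obs):
    A=np.zeros((3,3));b=np.zeros(3)
    for f,px in obs:
        e,d=ray(f,px); d=d/np.linalg.norm(d); M=np.eye(3)-np.outer(d,d); A+=M;b+=M@e
    return np.linalg.solve(A,b)
E
python3 - <<'E'
from h import *
print(arm.get_state(), arm.nose_length)
for n in ["scene","side","wrist"]:
    f=viewer.grab_frame(n); cv2.imwrite(f"pics/{n}0.png",f["pixels"])
    print(n,{k:v for k,v in f.items() if k!="pixels"})
    for l in ["vial","wide_lug","narrow_lug","dock","dock_floor","wide_notch","locked_place","plain_vial","cup_small","cup_c"]:
        t=spotter.tip_of(n,l); print(l,[(np.round(x["at"]).tolist(),round(x["conf"],2)) for x in t[:3]], [ (np.round(x["rect"]).tolist(),round(x["conf"],2)) for x in spotter.spot_in(n,l)[:2]] if l in("vial","plain_vial") else "")
print(arm.get_state()["t"])
E
```

```text
pics
{'t': 0.0, 'q': array([-1.02989638e+00,  3.59417906e-01,  1.10652771e-02, -3.78737218e-04,
       -1.22409946e+00, -2.88122035e-01]), 'qd': array([ 4.53447791e-04, -3.80999762e-04,  1.39985595e-03,  4.15575155e-05,
        1.49674477e-04, -5.47810992e-04]), 'joint_efforts': array([-4.18003274e-04, -5.82716525e+01,  2.93052506e+01,  6.99727044e+00,
        6.98545278e-03, -1.88494473e-04]), 'eef_pos': array([ 0.16869906, -0.65310471,  0.24460024]), 'ee_rot': array([0.07634797, 1.56910271, 1.89979322]), 'force': array([-0.45693661,  0.19159304,  0.54884911]), 'moment': array([-0.00219854,  0.03735205,  0.0186102 ]), 'width': 0.08775597354739742} 0.019
scene {'fx': 399.7305263303257, 'fy': 399.7305263303257, 'cx': 316.2364197774482, 'cy': 193.5131737185059, 'k1': -0.055538035966605954, 'eye': array([0.22175775, 0.65379727, 0.56766575]), 'attitude': array([-2.1801012 , -0.01223069, -2.72240537])}
vial [([316.0, 211.0], 0.65)] [([308.0, 173.0, 326.0, 214.0], 0.67)]
wide_lug [([324.0, 210.0], 0.68)] 
narrow_lug [([311.0, 207.0], 0.79)] 
dock [([258.0, 293.0], 0.66)] 
dock_floor [([254
[... 806 characters left out ...]
_floor [([366.0, 221.0], 0.75), ([228.0, 292.0], 0.64)] 
wide_notch [([238.0, 290.0], 0.81), ([224.0, 304.0], 0.37)] 
locked_place [([222.0, 305.0], 0.7)] 
plain_vial [([366.0, 221.0], 0.64)] [([358.0, 186.0, 376.0, 223.0], 0.76)]
cup_small [([294.0, 212.0], 0.63)] 
cup_c [([347.0, 197.0], 0.76)] 
wrist {'fx': 289.2269532375548, 'fy': 289.2269532375548, 'cx': 318.0437727810447, 'cy': 200.50153748605402, 'k1': -0.020979318429053158, 'eye': array([ 0.09296289, -0.67254848,  0.38458294]), 'attitude': array([2.84341370e+00, 8.09849826e-04, 1.82350910e+00])}
vial [] []
wide_lug [] 
narrow_lug [] 
dock [] 
dock_floor [] 
wide_notch [] 
locked_place [] 
plain_vial [] []
cup_small [] 
cup_c [] 
1.95
```

View images.

```bash
python3 - <<'E'
import cv2
for n in ["scene","side"]:
    im=cv2.imread(f"pics/{n}0.png"); c=im[140:340,190:410]; cv2.imwrite(f"pics/{n}0c.png",cv2.resize(c,None,fx=2.7,fy=2.7,interpolation=cv2.INTER_CUBIC))
E
```

```text
(no output)
```

View pics/scene0.png

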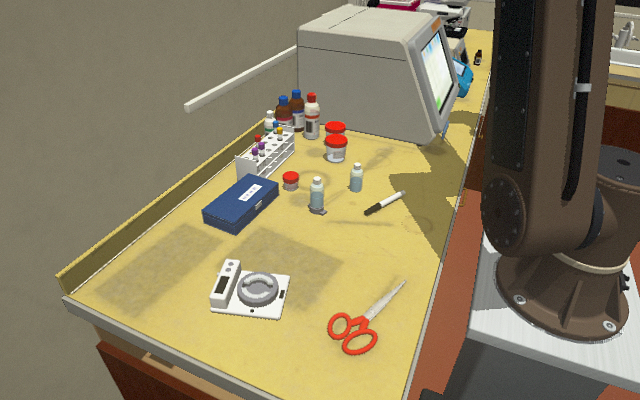

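View pics/scene0c.png

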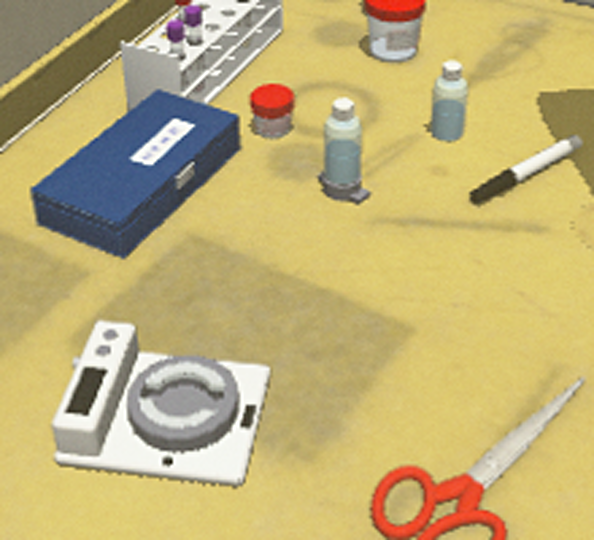

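View pics/side0c.png

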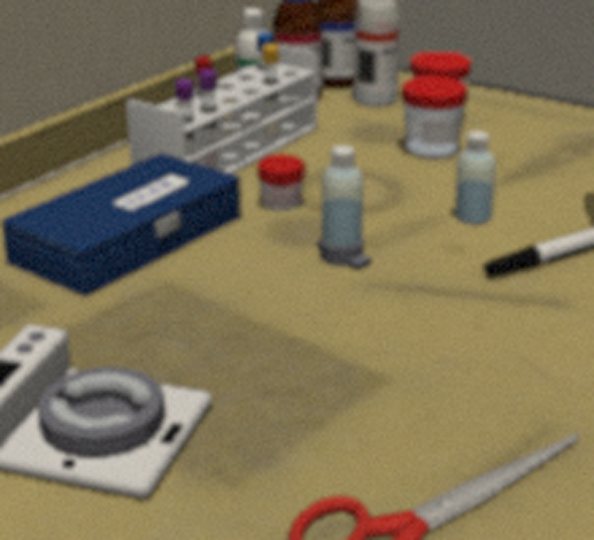

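View pics/wrist0.png

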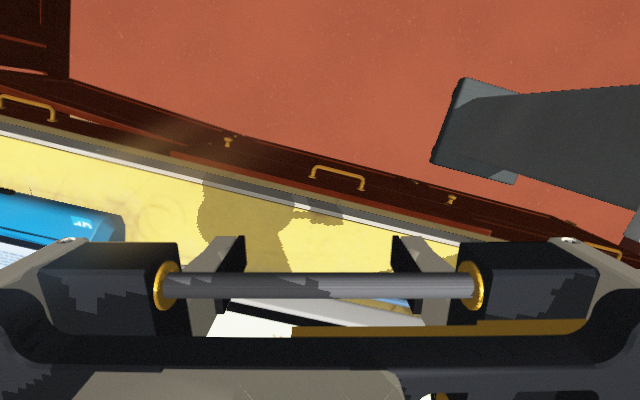

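```bash
python3 - <<'E'
from h import *
from types import SimpleNamespace
S=dict(fx=399.7305263303257,fy=399.7305263303257,cx=316.2364197774482,cy=193.5131737185059,k1=-0.055538035966605954,eye=[0.22175775,0.65379727,0.56766575],attitude=[-2.1801012,-0.01223069,-2.72240537])
D=dict(fx=435.22712493106474,fy=435.22712493106474,cx=312.2081089796035,cy=206.71176374479916,k1=-0.11727634774258114,eye=[0.09300028,0.66181569,0.40484362],attitude=[-1.96734278,-0.00540888,-2.57674525])
def sc(f,x,y): return (190+x/2.7,140+y/2.7)
print("bar",onz(S,sc(S,248,415),.012),onz(D,sc(D,173,433),.012))
print("dot",onz(S,sc(S,167,461),.012),onz(D,sc(D,68,464),.012))
print("rim ctr",onz(S,sc(S,184,393),.0275),onz(D,sc(D,102,402),.0275))
print("vial",onz(S,(316,211),0),onz(D,(317,234),0),"cap top",onz(S,sc(S,344,103),.09),onz(D,sc(D,343,151),.09))
print("wide lug",onz(S,sc(S,363,196),.003),onz(D,sc(D,360,261),.003), onz(S,(324,210),.003),onz(D,(324,238),.003))
print("plain cap",onz(S,sc(S,452,66),.075)); print("cup small", onz(S,(292,185),0)," cup c",onz(S,(333,157),0))
print("console top",onz(S,sc(S,119,328),.041),onz(S,sc(S,60,430),.041))
r=R.from_euler('xyz',[0.07634797,1.56910271,1.89979322]).as_matrix(); print(r)
W=att(dict(attitude=[2.84341370e+00,8.09849826e-04,1.82350910e+00])); print(W)
E
```

```text
bar [0.46788397 0.23597974 0.012     ] [0.46774009 0.23480699 0.012     ]
dot [0.49677208 0.29104696 0.012     ] [0.49731944 0.29015637 0.012     ]
rim ctr [0.50801379 0.24877799 0.0275    ] [0.50661679 0.25037744 0.0275    ]
vial [ 0.51796805 -0.02665265  0.        ] [ 0.52101764 -0.03643913  0.        ] cap top [ 0.51683156 -0.02911354  0.09      ] [ 0.51576301 -0.02643979  0.09      ]
wide lug [ 0.49622942 -0.02575686  0.003     ] [ 0.50041675 -0.02784595  0.003     ] [ 0.50104479 -0.03442362  0.003     ] [ 0.49614817 -0.02338966  0.003     ]
plain cap [ 0.46345612 -0.14747968  0.075     ]
cup small [ 0.6181613  -0.10059362  0.        ]  cup c [ 0.57732923 -0.27903411  0.        ]
console top [0.5714147  0.22689984 0.041     ] [0.55494118 0.31761489 0.041     ]
[[-5.47196967e-04 -9.68253634e-01 -2.49969201e-01]
 [ 1.60278214e-03 -2.49969766e-01  9.68252316e-01]
 [-9.99998566e-01  1.29178560e-04  1.68868233e-03]]
[[-2.50031403e-01  9.25452853e-01  2.84642432e-01]
 [ 9.68237389e-01  2.39228722e-01  7.27047252e-02]
 [-8.09849737e-04  2.93779909e-01 -9.55872747e-01]]
```

```bash
python3 -m handwheel '{"gripper":[1,1,1,1,1,1,1,1,1,1,1,1,1,1],"travel":[[0.5,1,0],[0.5,1,0],[0.5,1,0],[0.5,1,0],[0.5,1,0],[0.5,1,0],[0.5,1,0],[0.5,1,0],[0.5,1,0],[0.5,1,0],[0.5,1,0],[0.5,1,0],[0.5,1,0],[0.5,1,0]],"spin":[0,0,0,0,0.1,0.3,0.5,0.7,0.9,1,1,1,1,1]}'; python3 -c "
from h import *
s=arm.get_state();print(s['t'],s['q'],s['eef_pos'],R.from_euler('xyz',s['ee_rot']).as_matrix()[:,2],s['force'])"
```

```text
t: 3.35
eef_pos: [0.4186, -0.1537, 0.2456]
ee_rot: [1.098, 1.571, -2.576]
force: [-0.4, -0.4, -0.3]
width: 0.0876
3.35 [ 9.27158340e-02 -2.95040817e-02 -4.64886479e-01  8.03901171e-05
 -1.13555632e+00 -6.24765613e-01] [ 0.41858936 -0.15373217  0.24558454] [-8.61786219e-01  5.07271631e-01  7.28566910e-05] [-0.41691493 -0.38927791 -0.3171798 ]
```

```bash
python3 -m handwheel '{"gripper":[1,1,1,1,1,1,1],"travel":[[0.2,0.4,-0.09],[0.2,0.4,-0.09],[0.2,0.4,-0.09],[0.2,0.4,-0.09],[0.2,0.4,-0.09],[0.2,0.4,-0.09],[0.2,0.4,-0.09]],"spin":[0.68,0.68,0.68,0.68,0.68,0.68,0.68]}'; python3 - <<'E'
from h import *
f=viewer.grab_frame("wrist"); cv2.imwrite("pics/w1.png",f["pixels"]); print({k:v for k,v in f.items() if k!="pixels"})
for l,z in [("vial",0),("wide_lug",.003),("narrow_lug",.003)]:
    print(l,[(np.round(x["at"],1).tolist(),round(x["conf"],2),onz(f,x["at"],z).round(4)) for x in spotter.tip_of("wrist",l)[:3]])
s=arm.get_state();print(s['t'],s['q'],s['eef_pos'],R.from_euler('xyz',s['ee_rot']).as_matrix()[:,2],proj(f,s['eef_pos']))
E
```

```text
t: 4.05
eef_pos: [0.5186, 0.0454, 0.2]
ee_rot: [0.473, 1.569, -2.668]
force: [0.3, 0.3, 0.3]
width: 0.0875
{'fx': 289.2269532375548, 'fy': 289.2269532375548, 'cx': 318.0437727810447, 'cy': 200.50153748605402, 'k1': -0.020979318429053158, 'eye': array([ 0.52033368, -0.03343634,  0.33907607]), 'attitude': array([ 2.84456777e+00, -1.66424655e-03, -3.14131649e+00])}
vial [([316.2, 113.6], 0.59, array([ 0.5218, -0.0319,  0.    ]))]
wide_lug [([340.1, 123.0], 0.76, array([ 0.495 , -0.0217,  0.003 ]))]
narrow_lug [([293.4, 107.0], 0.79, array([ 0.5471, -0.0389,  0.003 ]))]
4.25 [ 4.64095959e-01  1.39694065e-01 -3.90672981e-01  3.14143969e-05
 -1.03981765e+00 -4.64597659e-01] [0.51857383 0.04507971 0.2009918 ] [-9.99999726e-01  4.85869919e-04 -5.58937579e-04] [320.85502647 265.10664954]
```

View pics/w1.png

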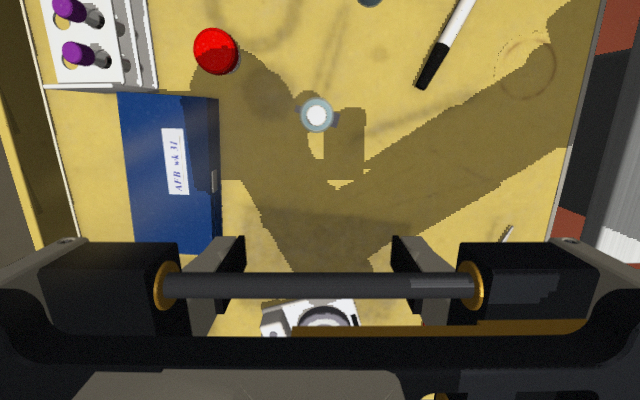

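```bash
python3 - <<'E'
from h import *
im=cv2.imread("pics/w1.png"); cv2.imwrite("pics/w1c.png",cv2.resize(im[85:145,277:357],None,fx=9,fy=9,interpolation=cv2.INTER_CUBIC))
f={'fx': 289.2269532375548, 'fy': 289.2269532375548, 'cx': 318.0437727810447, 'cy': 200.50153748605402, 'k1': -0.020979318429053158, 'eye':[ 0.52033368, -0.03343634,  0.33907607], 'attitude': [ 2.84456777e+00, -1.66424655e-03, -3.14131649e+00]}
print(onz(f,(317,115),.09))
E
```

```text
[ 0.52078202 -0.03117226  0.09      ]
```

View pics/w1c.png

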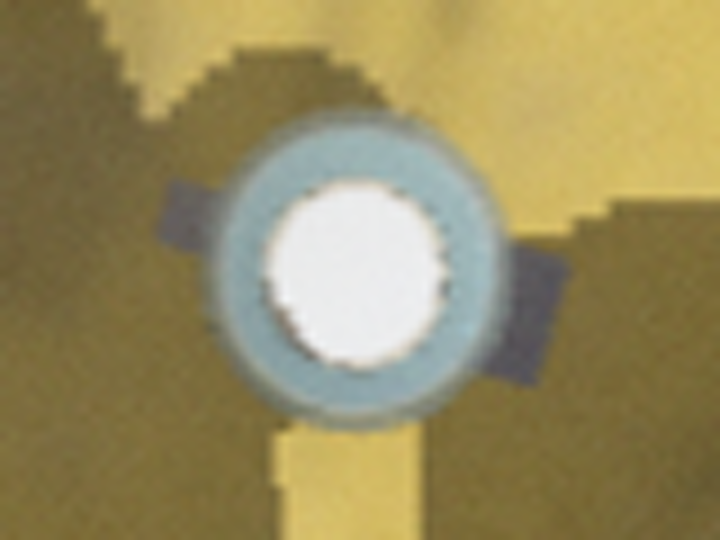

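```bash
python3 -m handwheel '{"gripper":[1,1,1,1,1,1,1,1,-1,-1,-1,-1,-1,-1,-1,-1],"travel":[[0.005,-0.1,0],[0.005,-0.153,0],[0.005,-0.153,-0.08],[0.005,-0.153,-0.16],[0.005,-0.153,-0.24],[0.005,-0.153,-0.28],[0.005,-0.153,-0.294],[0.005,-0.153,-0.294],[0.005,-0.153,-0.294],[0.005,-0.153,-0.294],[0.005,-0.153,-0.294],[0.005,-0.153,-0.294],[0.005,-0.153,-0.294],[0.005,-0.153,-0.294],[0.005,-0.153,-0.294],[0.005,-0.153,-0.294]],"spin":[0,0,0,0,0,0,0,0,0,0,0,0,0,0,0,0]}' 30; python3 - <<'E'
from h import *
f=viewer.grab_frame("wrist"); cv2.imwrite("pics/w2.png",f["pixels"])
f=viewer.grab_frame("scene"); cv2.imwrite("pics/s2.png",cv2.resize(f["pixels"][130:260,230:420],None,fx=4,fy=4))
s=arm.get_state();print(s['t'],s['eef_pos'],s['width'],s['force'])
E
```

```text
t: 5.85
eef_pos: [0.5212, -0.03, 0.0535]
ee_rot: [0.328, 1.571, -2.812]
force: [-1.3, -0.7, 0.7]
width: 0.0312
5.95 [ 0.52120628 -0.03005597  0.05350018] 0.03135404346090315 [0.13865503 0.85234769 0.38161071]
```

View pics/w2.png

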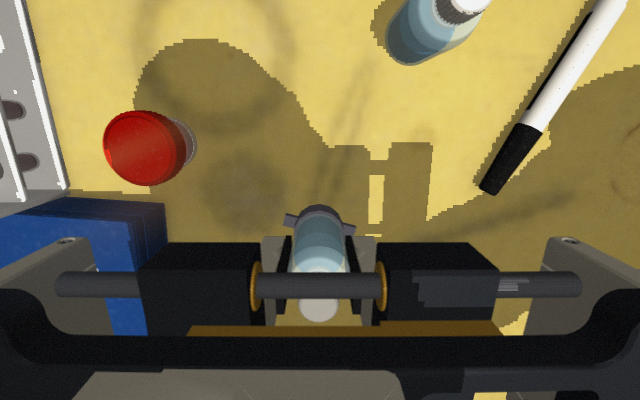

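View pics/s2.png

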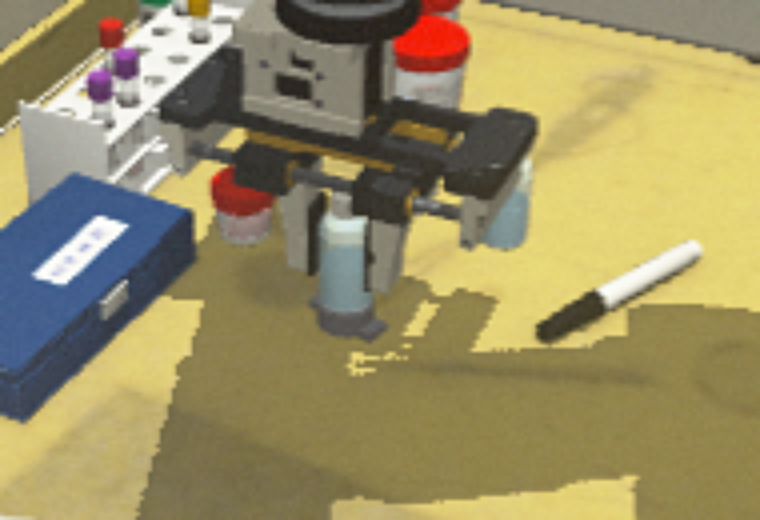

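```bash
python3 -m handwheel '{"gripper":[-1,-1,-1,-1,-1,-1,-1,-1,-1,-1,-1,-1,-1,-1],"travel":[[0,0,0.05],[0,0,0.12],[0,0.03,0.2],[-0.02,0.1,0.2],[-0.03,0.19,0.2],[-0.05,0.28,0.2],[-0.07,0.37,0.2],[-0.08,0.46,0.2],[-0.1,0.55,0.2],[-0.12,0.64,0.2],[-0.12,0.7,0.2],[-0.12,0.712,0.2],[-0.12,0.712,0.2],[-0.12,0.712,0.2]],"spin":[0,0,0,0.1,0.2,0.35,0.5,0.6,0.69,0.69,0.69,0.69,0.69,0.69]}'; python3 - <<'E'
from h import *
f=viewer.grab_frame("wrist"); cv2.imwrite("pics/w3.png",f["pixels"]); print({k:v for k,v in f.items() if k!="pixels"})
for l,z in [("dock_floor",.014),("wide_notch",.0275),("locked_place",.017),("wide_lug",0.1),("narrow_lug",.1)]:
    print(l,[(np.round(x["at"],1).tolist(),round(x["conf"],2),onz(f,x["at"],z).round(4)) for x in spotter.tip_of("wrist",l)[:3]])
s=arm.get_state();print(s['t'],s['eef_pos'],R.from_euler('xyz',s['ee_rot']).as_matrix()[:,2],s['width'],s['force'])
cv2.imwrite("pics/w3c.png",cv2.resize(f["pixels"][0:260,190:450],None,fx=3,fy=3,interpolation=cv2.INTER_CUBIC)[:600])
E
```

```text
t: 7.35
eef_pos: [0.461, 0.325, 0.1531]
ee_rot: [0.241, 1.57, -2.358]
force: [-0.5, -1.2, -1.0]
width: 0.0312
{'fx': 289.2269532375548, 'fy': 289.2269532375548, 'cx': 318.0437727810447, 'cy': 200.50153748605402, 'k1': -0.020979318429053158, 'eye': array([0.50385747, 0.25771977, 0.29218321]), 'attitude': array([ 2.84389464e+00, -1.87102863e-03, -2.59866321e+00])}
dock_floor [([313.8, 101.4], 0.73, array([0.5115, 0.2515, 0.014 ])), ([339.0, 105.9], 0.64, array([0.4897, 0.243 , 0.014 ])), ([283.3, 220.9], 0.45, array([0.4786, 0.3678, 0.014 ]))]
wide_notch [([338.2, 105.7], 0.63, array([0.4911, 0.2439, 0.0275]))]
locked_place [([310.3, 124.1], 0.74, array([0.504 , 0.2704, 0.017 ]))]
wide_lug [([355.0, 236.0], 0.72, array([0.4363, 0.3172, 0.1   ]))]
narrow_lug [([283.5, 218.0], 0.67, array([0.4873, 0.3317, 0.1   ]))]
7.65 [0.46152542 0.32522875 0.15374856] [-8.56496644e-01 -5.16152549e-01 -2.13421165e-04] 0.03151341162836702 [ 0.08275024 -0.43134672 -1.17400941]
```

View pics/w3.png

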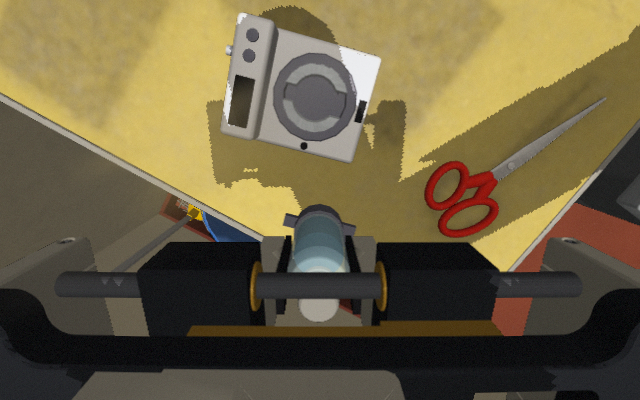

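```bash
cat >> h.py <<'E'
def top(f,img,x0,x1,y0,y1,z,res):
    xs=np.arange(x0,x1,res); ys=np.arange(y1,y0,-res)
    X,Y=np.meshgrid(xs,ys); P=np.stack([X,Y,np.full_like(X,z)],-1)-np.array(f["eye"],float)
    c=P@att(f); u=c[...,0]/c[...,2]; v=c[...,1]/c[...,2]; k=1+f["k1"]*(u*u+v*v)
    return cv2.remap(img,(f["cx"]+f["fx"]*u*k).astype(np.float32),(f["cy"]+f["fy"]*v*k).astype(np.float32),cv2.INTER_CUBIC)
F3={'fx': 289.2269532375548, 'fy': 289.2269532375548, 'cx': 318.0437727810447, 'cy': 200.50153748605402, 'k1': -0.020979318429053158, 'eye': np.array([0.50385747, 0.25771977, 0.29218321]), 'attitude': np.array([ 2.84389464e+00, -1.87102863e-03, -2.59866321e+00])}
E
python3 - <<'E'
from h import *
im=cv2.imread("pics/w3.png")
a=top(F3,im,.435,.595,.18,.32,.0275,.0002); cv2.imwrite("pics/t3.png",a[:600])
b=top(F3,im,.42,.5,.295,.355,.1035,.0001); cv2.imwrite("pics/t3v.png",b)
E
```

```text
(no output)
```

View pics/t3.png

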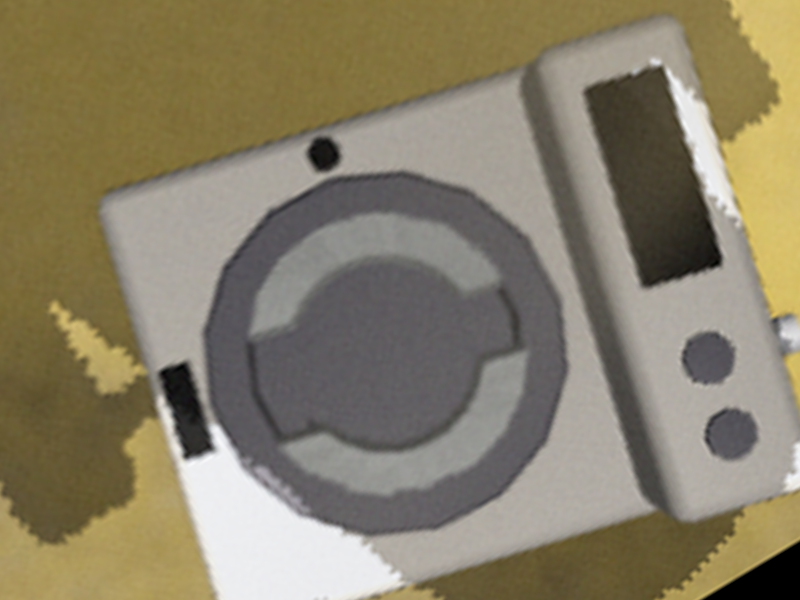

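View pics/t3v.png

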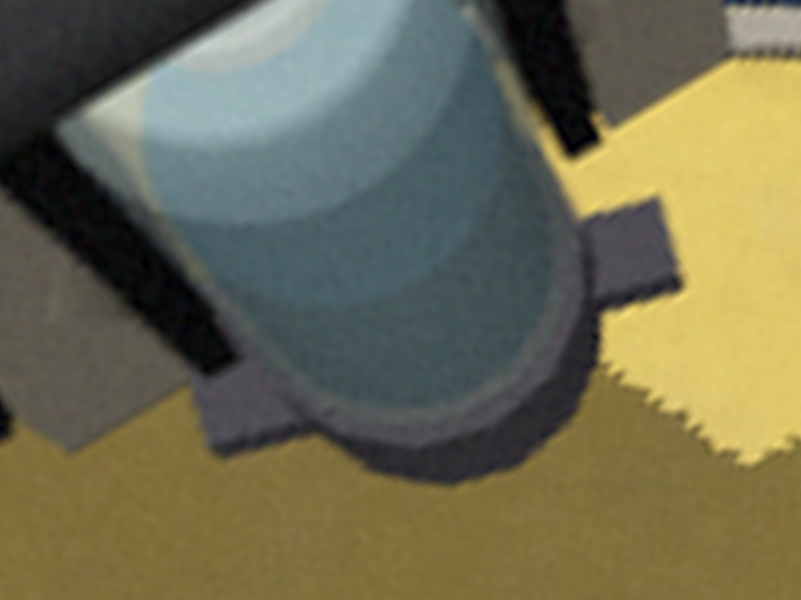

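```bash
cat >> h.py <<'E'
def overlay(f,im,ax,yaw,zb,box,s,col=(0,0,255)):
    x0,y0,x1,y1=box; o=cv2.resize(im[y0:y1,x0:x1],None,fx=s,fy=s,interpolation=cv2.INTER_CUBIC)
    c,sn=np.cos(yaw),np.sin(yaw)
    def W(p): return [ax[0]+c*p[0]-sn*p[1],ax[1]+sn*p[0]+c*p[1],zb+p[2]]
    def pl(pts,cl):
        q=np.array([(proj(f,W(p))-[x0,y0]+.5)*s-.5 for p in pts]); cv2.polylines(o,[np.round(q*8).astype(np.int32)],cl,col,1,cv2.LINE_AA,3)
    t=np.linspace(0,2*np.pi,60)
    for z in (0,.015): pl([(.017*np.cos(a),.017*np.sin(a),z) for a in t],True)
    for sg,w in((-1,.008),(1,.004)):
        for z in (0,.006): pl([(sg*.016,-w,z),(sg*.025,-w,z),(sg*.025,w,z),(sg*.016,w,z)],False)
    return o
E
python3 - <<'E'
from h import *
im=cv2.imread("pics/w3.png"); bx=(275,195,365,250)
A=overlay(F3,im,(.4631,.3234),np.radians(15.3),.1,bx,8)
B=overlay(F3,im,(.4618,.3242),np.radians(14.5),.1,bx,8)
cv2.imwrite("pics/ovA.png",A);cv2.imwrite("pics/ovB.png",B)
E
```

```text
(no output)
```

View pics/ovA.png

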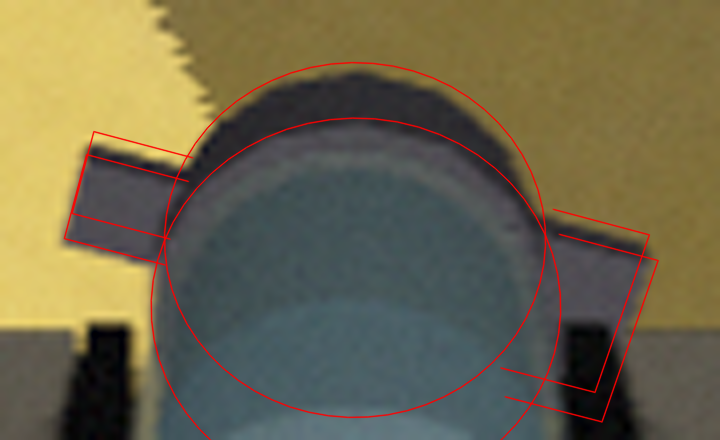

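View pics/ovB.png

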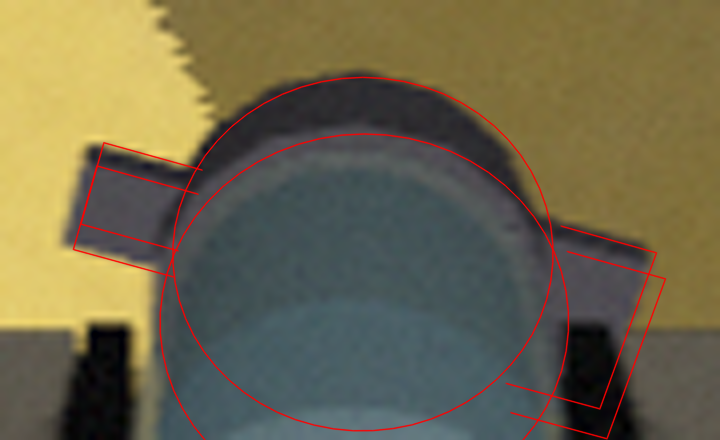

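```bash
python3 -m handwheel '{"gripper":[-1,-1,-1,-1,-1,-1,-1],"travel":[[0.05,-0.075,0],[0.099,-0.149,0],[0.099,-0.149,-0.04],[0.099,-0.149,-0.09],[0.099,-0.149,-0.125],[0.099,-0.149,-0.125],[0.099,-0.149,-0.125]],"spin":[0.02,0.02,0.02,0.02,0.02,0.02,0.02]}'; python3 - <<'E'
from h import *
f=viewer.grab_frame("wrist"); cv2.imwrite("pics/w4.png",cv2.resize(f["pixels"][150:300,220:420],None,fx=4,fy=4,interpolation=cv2.INTER_CUBIC))
g=viewer.grab_frame("scene"); h=viewer.grab_frame("side")
a=cv2.resize(g["pixels"][220:330,200:310],None,fx=3.6,fy=3.6,interpolation=cv2.INTER_CUBIC);b=cv2.resize(h["pixels"][220:330,170:280],None,fx=3.6,fy=3.6,interpolation=cv2.INTER_CUBIC)
cv2.imwrite("pics/s4.png",np.hstack([a,b]))
s=arm.get_state();print(s['t'],s['eef_pos'],s['width'],s['force'])
E
```

```text
t: 8.35
eef_pos: [0.5111, 0.2513, 0.0914]
ee_rot: [1.124, 1.57, -1.459]
force: [-0.2, -0.2, -0.7]
width: 0.0314
8.5 [0.51142173 0.25203706 0.09233675] 0.03125313630977517 [-0.28406665  0.16382116 -0.72244107]
```

View pics/w4.png

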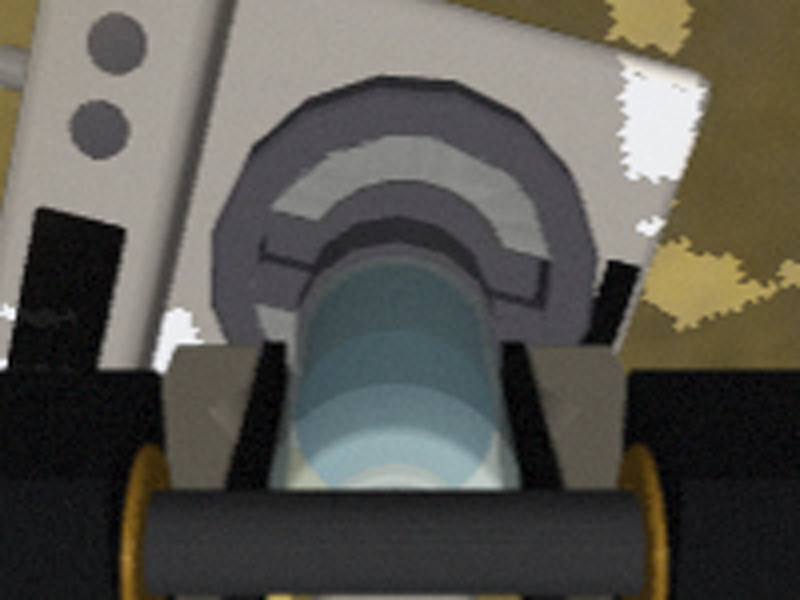

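View pics/s4.png

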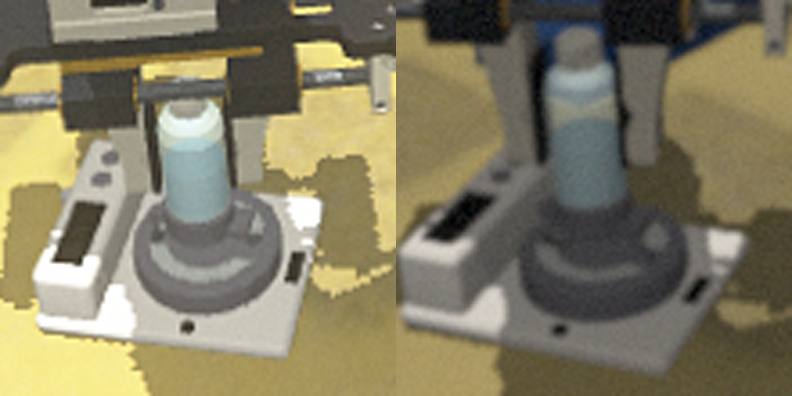

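```bash
python3 -m handwheel '{"gripper":[-1,-1,-1,-1,-1],"travel":[[0,0,-0.01],[0,0,-0.02],[0,0,-0.027],[0,0,-0.032],[0,0,-0.032]],"spin":[0,0,0,0,0]}'; python3 - <<'E'
from h import *
f=viewer.grab_frame("wrist"); cv2.imwrite("pics/w5.png",cv2.resize(f["pixels"][150:300,220:420],None,fx=4,fy=4,interpolation=cv2.INTER_CUBIC))
s=arm.get_state();print(s['t'],s['eef_pos'],s['width'],s['force'],s['moment'])
E
```

```text
t: 9.0
eef_pos: [0.5106, 0.2513, 0.0745]
ee_rot: [0.164, 1.57, -2.419]
force: [-1.3, 0.1, -1.2]
width: 0.0314
9.05 [0.51068221 0.25136173 0.07476497] 0.0316172380563821 [ 0.30010612 -0.16086695 -1.32838503] [ 0.03563062  0.1915502  -0.03159027]
```

View pics/w5.png

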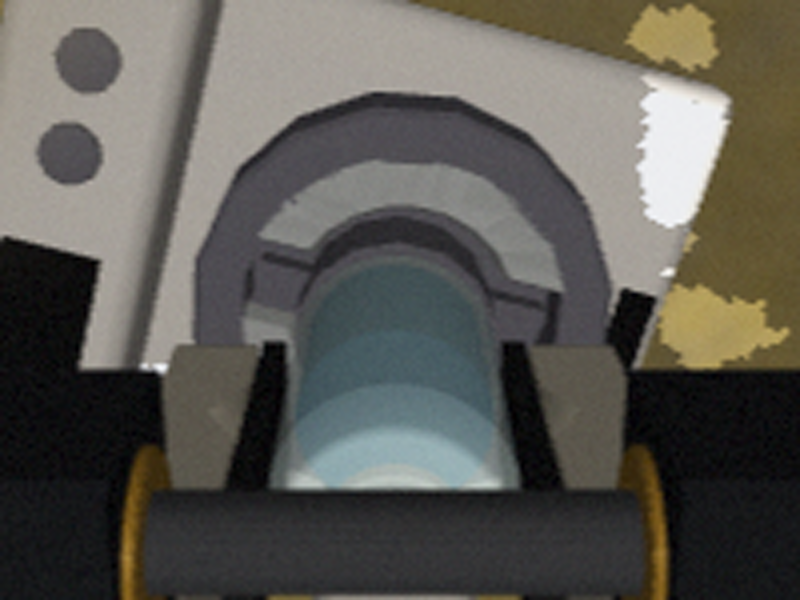

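```bash
python3 -m handwheel '{"gripper":[-1,-1,-1,-1,-1],"travel":[[0,0,-0.005],[0,0,-0.01],[0,0,-0.014],[0,0,-0.016],[0,0,-0.016]],"spin":[0,0,0,0,0]}'; python3 - <<'E'
from h import *
f=viewer.grab_frame("wrist"); cv2.imwrite("pics/w6.png",cv2.resize(f["pixels"][150:300,220:420],None,fx=4,fy=4,interpolation=cv2.INTER_CUBIC))
for i in range(3):
  s=arm.get_state();print(s['t'],s['eef_pos'],s['width'],s['force'],s['moment']); viewer.grab_frame("wrist")
E
```

```text
t: 9.55
eef_pos: [0.5108, 0.2515, 0.0675]
ee_rot: [2.161, 1.571, -0.422]
force: [-2.6, -0.7, 4.5]
width: 0.0318
9.6 [0.51080021 0.25140813 0.06748323] 0.0319311339357587 [-2.97504653 -0.8725109   4.37855257] [-0.36850597  0.94816595  0.00638908]
9.65 [0.51082422 0.25142536 0.06749348] 0.03165452251716769 [-2.72915811 -1.43368376  5.44517181] [-0.38556753  1.03706406 -0.0338304 ]
9.7 [0.51081637 0.25144995 0.06747663] 0.03175693904219262 [-1.95715992 -0.89165091  5.74444646] [-0.36089937  1.04112403 -0.0190374 ]
```

View pics/w6.png

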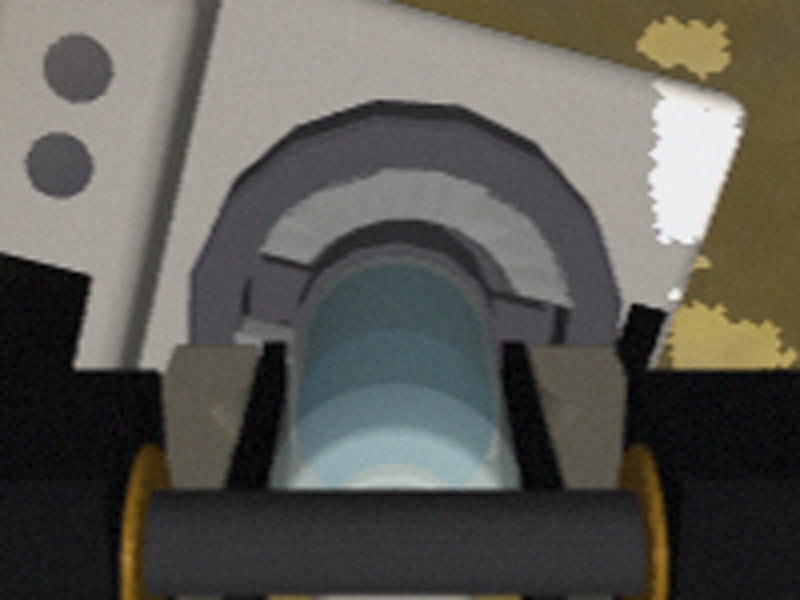

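```bash
python3 -m handwheel '{"gripper":[-1,-1,-1,-1,-1,-1],"travel":[[0,0,0],[0,0,0],[0,0,0],[0,0,0],[0,0,0],[0,0,0]],"spin":[-0.13,-0.27,-0.4,-0.54,-0.667,-0.667]}'; python3 - <<'E'
from h import *
f=viewer.grab_frame("wrist"); cv2.imwrite("pics/w7.png",cv2.resize(f["pixels"][150:300,220:420],None,fx=4,fy=4,interpolation=cv2.INTER_CUBIC))
s=arm.get_state();print(s['t'],s['eef_pos'],s['width'],s['force'],s['moment'],R.from_euler('xyz',s['ee_rot']).as_matrix()[:,2])
E
```

```text
t: 10.35
eef_pos: [0.5113, 0.2519, 0.0675]
ee_rot: [-2.499, 1.569, 0.677]
force: [0.6, 0.2, 3.1]
width: 0.0315
10.4 [0.51132071 0.25189452 0.06749033] 0.03132885529311832 [-0.71080555  0.69575783  4.195308  ] [ 0.19862683  0.26565683 -0.01713419] [-0.99929086 -0.03763595 -0.00114698]
```

View pics/w7.png

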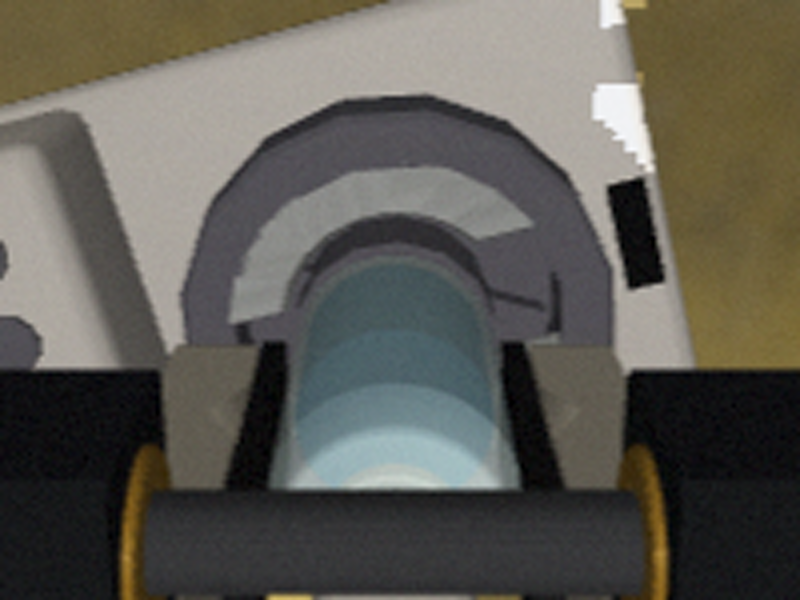

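```bash
python3 -m handwheel '{"gripper":[-1,-1,-1,-1,-1,-1],"travel":[[0.0003,0,0],[0.0006,0,0],[0.001,0,0],[0.0012,0,0],[0.0012,0,0],[0.0012,0,0]],"spin":[-0.13,-0.27,-0.4,-0.54,-0.667,-0.667]}'; python3 - <<'E'
from h import *
s=arm.get_state();print(s['t'],s['eef_pos'],s['width'],s['force'],s['moment'],R.from_euler('xyz',s['ee_rot']).as_matrix()[:,2])
E
```

```text
t: 11.0
eef_pos: [0.5119, 0.2518, 0.0675]
ee_rot: [-2.177, 1.57, 0.477]
force: [0.2, -0.3, 3.9]
width: 0.0316
11.0 [0.51193347 0.25175899 0.06747083] 0.031624690651518475 [ 0.2269925  -0.26896853  3.91400946] [-0.02055077 -0.08243147 -0.02200927] [-8.83680429e-01  4.68090228e-01 -6.61311444e-04]
```

```bash
python3 -m handwheel '{"gripper":[-1,-1,-1,-1,-1,-1,-1],"travel":[[0.0003,-0.0003,0],[0.0006,-0.0006,0],[0.0009,-0.0009,0],[0.0009,-0.0009,0],[0.0009,-0.0009,0],[0.0009,-0.0009,0],[0.0009,-0.0009,0]],"spin":[-0.13,-0.27,-0.4,-0.54,-0.68,-0.69,-0.69]}'; python3 - <<'E'
from h import *
f=viewer.grab_frame("wrist"); cv2.imwrite("pics/w8.png",cv2.resize(f["pixels"][150:300,220:420],None,fx=4,fy=4,interpolation=cv2.INTER_CUBIC))
s=arm.get_state();print(s['t'],s['eef_pos'],s['width'],s['force'],s['moment'],R.from_euler('xyz',s['ee_rot']).as_matrix()[:,2])
print({k:v for k,v in f.items() if k!="pixels"})
E
```

```text
t: 11.7
eef_pos: [0.5114, 0.2508, 0.0675]
ee_rot: [1.65, 1.57, -2.516]
force: [-4.3, 0.1, 7.8]
width: 0.0316
11.75 [0.51141097 0.25081127 0.06747806] 0.03125560178208656 [-4.0106161  -0.73337529  9.37755735] [-0.13824739  1.55942696  0.12577429] [-5.19200589e-01  8.54652411e-01 -7.17572487e-05]
{'fx': 289.2269532375548, 'fy': 289.2269532375548, 'cx': 318.0437727810447, 'cy': 200.50153748605402, 'k1': -0.020979318429053158, 'eye': array([0.4447102 , 0.21039606, 0.20655608]), 'attitude': array([2.84432381e+00, 7.21457135e-04, 2.11626473e+00])}
```

View pics/w8.png

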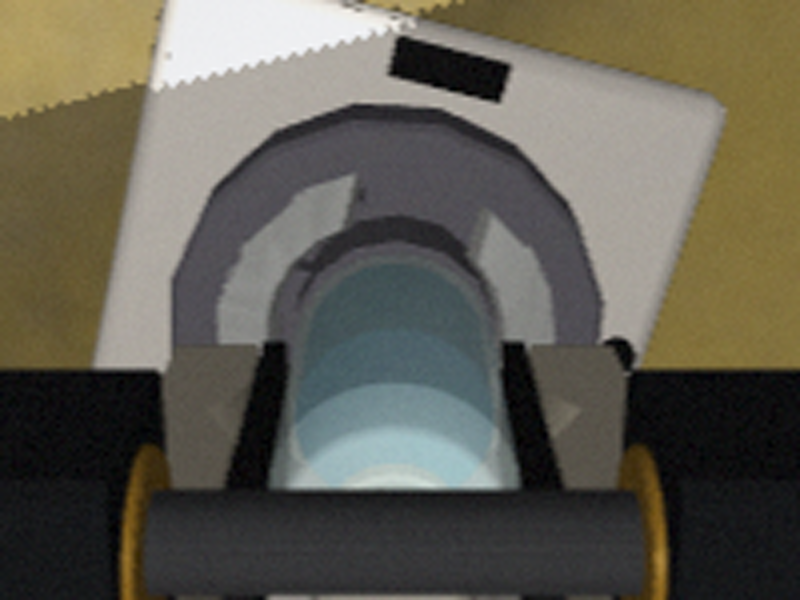

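```bash
python3 -m handwheel '{"gripper":[-1,-1,-1],"travel":[[-0.002,0,0.001],[-0.002,0,0.001],[-0.002,0,0.001]],"spin":[-0.01,-0.01,-0.01]}'; python3 - <<'E'
from h import *
s=arm.get_state();print(s['t'],s['eef_pos'],s['width'],s['force'],s['moment'],R.from_euler('xyz',s['ee_rot']).as_matrix()[:,2])
E
```

```text
t: 12.05
eef_pos: [0.5109, 0.2507, 0.0675]
ee_rot: [2.296, 1.57, -1.882]
force: [0.4, -2.2, 2.6]
width: 0.0315
12.05 [0.5108734  0.25069898 0.067495  ] 0.0315438060680515 [ 0.41182192 -2.17176451  2.62218735] [-0.94912231 -0.25781678  0.05826068] [-5.09363087e-01  8.60551636e-01 -3.55175256e-04]
```

```bash
python3 -m handwheel '{"gripper":[0.4,0.4,0.4,0.4,0.4,0.4,0.4,0.4,0.4,0.4,0.4],"travel":[[0,0,0],[0,0,0],[0,0,0],[0,0,0],[0,0,0.03],[0,0,0.1],[0,0,0.18],[0.06,0.05,0.24],[0.12,0.1,0.26],[0.12,0.1,0.26],[0.12,0.1,0.26]],"spin":[0,0,0,0,0,0,0,0,0,0,0]}'; python3 - <<'E'
from h import *
f=viewer.grab_frame("wrist"); cv2.imwrite("pics/w9.png",f["pixels"]); print({k:v for k,v in f.items() if k!="pixels"})
g=viewer.grab_frame("scene"); h=viewer.grab_frame("side")
a=cv2.resize(g["pixels"][220:330,200:310],None,fx=3.6,fy=3.6,interpolation=cv2.INTER_CUBIC);b=cv2.resize(h["pixels"][220:330,170:280],None,fx=3.6,fy=3.6,interpolation=cv2.INTER_CUBIC)
cv2.imwrite("pics/s9.png",np.hstack([a,b])); cv2.imwrite("pics/s9f.png",g["pixels"])
s=arm.get_state();print(s['t'],s['eef_pos'],s['width'],s['force'])
c=proj(f,[.511,.2505,.03]).astype(int);print(c)
cv2.imwrite("pics/w9c.png",cv2.resize(f["pixels"][max(0,c[1]-60):c[1]+60,c[0]-80:c[0]+80],None,fx=5,fy=5,interpolation=cv2.INTER_CUBIC))
E
```

```text
t: 13.15
eef_pos: [0.5709, 0.3013, 0.1969]
ee_rot: [1.285, 1.57, -2.895]
force: [0.0, -0.8, -0.8]
width: 0.0611
{'fx': 289.2269532375548, 'fy': 289.2269532375548, 'cx': 318.0437727810447, 'cy': 200.50153748605402, 'k1': -0.020979318429053158, 'eye': array([0.50371843, 0.26181904, 0.3359782 ]), 'attitude': array([2.84440152e+00, 4.13187156e-04, 2.10302970e+00])}
13.3 [0.5700715  0.30040866 0.19689499] 0.061558339976315615 [ 0.16397045  0.19393464 -0.02164133]
[304 112]
```

View pics/w9c.png

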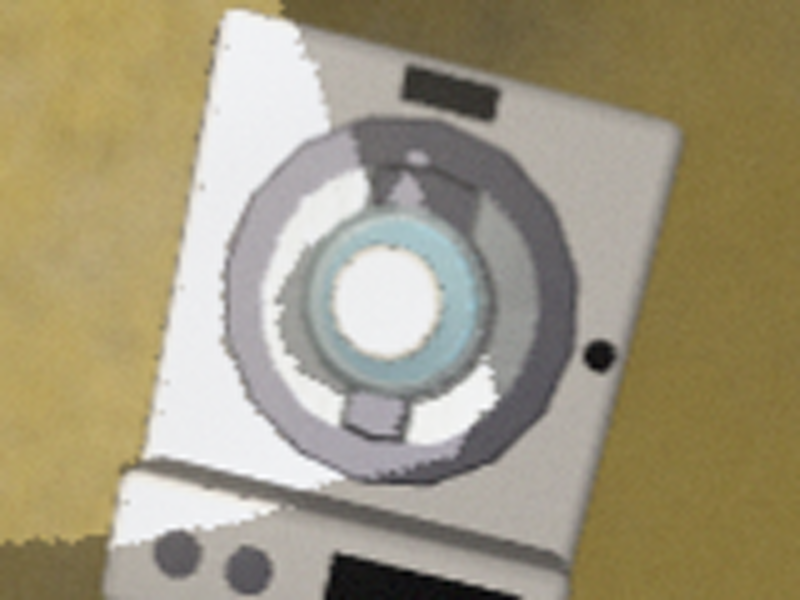

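View pics/s9.png

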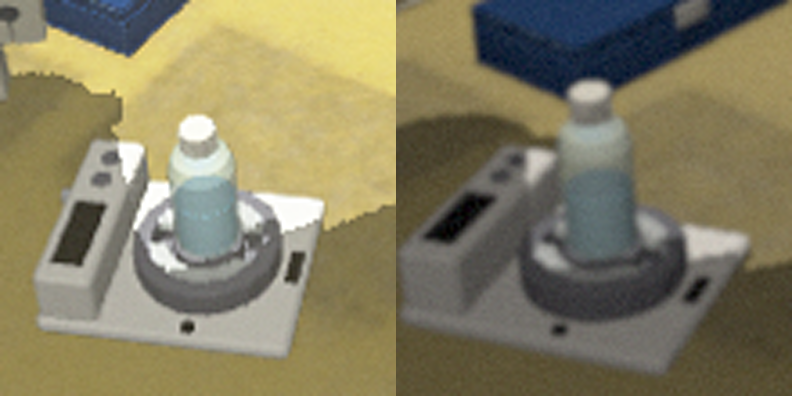

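View pics/s9f.png

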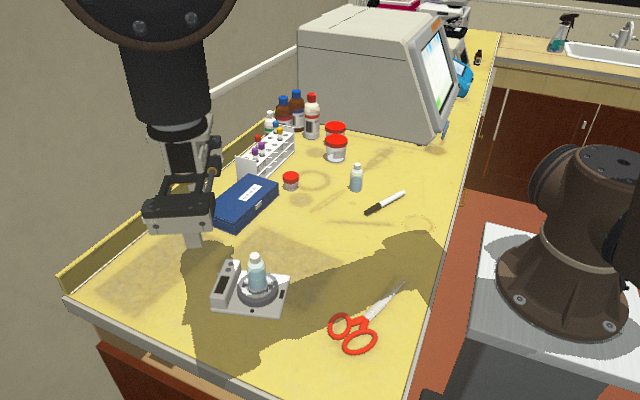

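```bash
python3 - <<'E'
from h import *
print(arm.job_done()); print(arm.get_state()["t"])
E
```

```text
the job is handed in; nothing more can be done
None
the job is handed in; nothing more can be done
```

The footed vial is loaded in the dock and twisted into the locked position. I then released it and handed the job in; the robot clock read about 13.3 s of the 43 s allowed.

- **Fit:** I matched the lugs to the notches using the wrist camera and lowered the vial to the expected floor height. The TCP stopped at 0.0675 m with about 5 N of contact force.
- **Twist:** I turned it about 91° clockwise. Near the end the force rose to about 4 N sideways and 9 N vertical. I backed off 1 mm, which cut the x force and the vertical force, though about 2 N remained along y when I let go.
- **Final pictures:** The vial stands upright, and both notches are empty, so the lugs are no longer in them. The gripper is clear, and the plain vial and both cups look undisturbed.
- **What I could not see:** The lugs are hidden under the rim, so the quarter turn is taken from the tool's rotation. The turning moment was small throughout, at most about 0.13 N m, so I saw no sign of the vial slipping in the grip.
- **Disagreements:** The wrist and fixed cameras differed by about 4 mm in x, so I relied on the wrist camera for both the vial and the dock. The position of the vial in the hand was uncertain by about 1 mm, and I used a value in between for the fit and the twist.

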